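# Index the camera test turntable round to the focus target

## Robot

A 6-joint arm with a two-finger parallel gripper is mounted at the origin on the work surface. World frame = base frame: x ahead of the robot, y to its left, z up, the work surface at z = 0. Lengths are in mm, angles in rad, forces in N, time in s.
With the tool pointing down it reaches from about 300 to 775 mm from the base axis. Payload 14.6 kg.
Tool frame: the origin (TCP) lies midway between the tips of the shut fingers; the grasp point (between the pads) lies 19 mm behind it (manip.grip_depth is the distance from the TCP to the grasp point, in mm); x points along the fingers, y is the direction in which the jaws open and shut, and the axes are right-handed (so a half turn about x gives the same grasp; the last joint's range is limited). The gripper opens to 94 mm and grips with 3 to 60 N. Pads are 16 mm wide; open, the fingers measure 119 mm over their backs; the gripper's body (75 mm by 177 mm) begins 78 mm behind the grasp point.
Start: joints at [-1.33, 0.3, 1.521, -0, 1.321, -0.067], TCP at [166.622, -524.143, 205.446] pointing down, gripper open.
Joint ranges: [-3.03, 3.03], [-0.79, 2.21], [0.23, 2.52], [-1.04, 4.18], [0, 3.07], [-2.55, 2.55]. Speed limits (rad/s): [2.22, 2.22, 2.57, 3.14, 3.14, 3.14].

## Interface

Orientations are given as [roll, pitch, yaw] about the fixed x, y, z axes, in that order (R = Rz(yaw) Ry(pitch) Rx(roll)).
In Python, from cell import readout, cams, ticket, manip gives the robot as it stands. The module is installed in compiled form; this text tells all that it offers.
- The arm moves only by the tool apply_moves, never from a script. Its argument "plan" is one flat list of numbers, 7 for each row, row after row: the turn, a rotation vector about the tool's x, y, z in rad, then the shift along the tool's x, y, z in m, then the opening in per cent of the stroke, from 0 (shut) to 100 (fully open). In form: [wx, wy, wz, x, y, z, fingers, wx, wy, wz, x, y, z, fingers, ...]. A call has 1 to 5 rows; each row shifts and turns the commanded pose from where the row before left it, along the tool's axes as they then stand; what a row does not reach is not made up. A row lasts 1/8 s, in which the tool goes at most 62.5 mm and 10.7 degrees, less where a joint would pass 70% of its speed; a pose out of reach is approached as far as the arm can. A call with a gripper value outside its range is refused whole. The fingers move at their own pace and stop on an object; "force" is the grip in N (left out, the last holds). Time passes only in rows, so rows that do not move let the fingers close. It gives the time, the measured TCP pose, the force and the opening at its end, in the units of the state.
- readout.read_state(): the state, without advancing time (a new reading comes with each control period).
- cams.camera(name): name is "scene" or "top"; returns a dict with "image" (420x560x3 uint8, red, green, blue), "fovy" (degrees; the focal length in pixels is half the picture's height over the tangent of half this angle, whatever the lens; pixels are square), "cx", "cy" (the principal point, pixels), "position" and "orientation" of the camera in the world. Camera axes: x right, y down, z forward; pixel columns grow to the right and rows downward; lengths in mm; the calibration is good to about 2 mm. A picture is of the moment at which its call begins. There is no depth.
- ticket.sign_off(): hands the job in, once; it reports no verdict.
The state is a dict: "clock": time; "joints": joint angles; "qd": joint speeds; "effort": joint torques, N m; "eef_pos": TCP position; "eef_rot": TCP orientation; "wrist_force": force on the tool from outside, world axes, zero at the start; "moment": the same for the moment, N m; "finger_gap": finger opening in mm.
Only numpy, scipy, OpenCV 4.12 (cv2) and the standard library are available. Lean on these libraries where they do the work, as an engineer would, in place of code of your own. Each camera call takes 0.05 s, during which the arm holds its last target.

## Task

With a fingertip, press down the plunger cap on the arm of the small indexing turntable and, with it held down, turn the table by one notch, towards whichever side makes the camera on it look straight at the round banded focus target. Let the plunger spring fully up into that notch, and take the hand away. Only push with the fingers: do not touch the camera standing on the table, keep it standing in its place, and leave everything else on the desk where it is.

Things in the scene. Friction and masses are not known exactly. Their poses are not given: they have to be found in the camera images.
- turntable_center (a point): Centre of the rotating platform's top, on the vertical turning axis, 49 mm above the desk. The platform is a steel disc 170 mm across with a rubber top, on a fixed grey base 300 mm across (12 mm high) that does not move. Between them lies a fixed aluminium plate with eight notches in its edge, one every 45 degrees (0.785 rad). This frame turns with the platform: its z is up, its +x is the way the camera looks, and the arm with the plunger points along its -x.
- turntable (a joint): Angle of the platform, rad: 0 in the notch at the start, positive counter-clockwise seen from above, the neighbouring notches at +0.785 and -0.785. With the plunger up it is locked, with about 0.03 rad of play. Unlocked it turns with slight friction (under 0.2 N m).
- plunger_top (a point): Centre of the flat round top of the black plunger cap (53 mm across), 118 mm from the turning axis, 68 mm above the desk when up. The cap sits in a steel collar (a ring of wall 4 mm, inside diameter 56 mm, rim 66 mm above the desk) which is fixed to the arm of the platform, so the cap at rest stands 2 mm proud of the rim. Closed fingertips pressed down on the cap go down inside the collar and can push the collar's wall sideways to turn the platform.
- plunger (a joint): How far the cap is pressed down, m: 0 up, 0.014 at its stop. Its spring pushes up with 4.5 N when up, 8 N at the stop. The platform is free to turn from about 0.011 on (0.012 to 0.013 is a good depth), and then carries the plunger with it. Between notches the plate keeps the plunger down at about 0.011; released within about 5 mm of arc (2.5 degrees) of a notch, it springs up, centres itself and locks the platform.
- camera: White camera 95 mm long, 66 mm high, on a round foot 64 mm across; it stands loose on the middle of the platform and is carried round by friction, its top 115 mm above the desk. Origin: centre of its foot's underside; +x is the way the lens looks.
- target: The focus target: white round post 56 mm across with three black bands, 120 mm high, on a grey foot 90 mm across. Origin: centre of its underside. It stands loose on the desk about 215 mm from the turning axis, on one of the two places one notch (45 degrees) to the left or right of where the camera looks at the start.
- flask: Plain steel flask, 60 mm across, 125 mm high, loose on the other of those two places; to be left alone. Origin: centre of its underside.
- mug: White mug, 80 mm across, 90 mm high, loose on the desk beside the base; to be left alone. Origin: centre of its underside.
- mouse: Black computer mouse, 100 x 58 x 30 mm, loose on the desk beside the base; to be left alone. Origin: centre of its underside.
- tape_roll: Roll of clear tape, 96 mm across, 22 mm high, lying on the desk; to be left alone. Origin: centre of its underside.

How it is judged (in metres and radians):
On the way, in this order (a step that is already met when the one before it is completed fails the run):
1. the plunger is pressed down clear of its notch by the fingers, before the table has turned (value of joint plunger above 0.0085 m and contact force between the fingers and plunger above 1 N and value of joint turntable between -0.2 and 0.2 rad), for 0.05 s.
2. the table is turned part of the way to a neighbouring notch with the fingers holding the plunger down ((value of joint turntable between 0.2 and 0.75 rad or value of joint turntable between -0.75 and -0.2 rad) and value of joint plunger above 0.0085 m and contact force between the fingers and plunger above 0.5 N), for 0.05 s.
At the end, for the whole second after the job is handed in: The table is in the notch next to the starting one (45 degrees, within 3), at rest, the target ahead of the camera within 30 mm of the platform's centre line; plunger up within 3 mm; camera upright, within 15 mm of the platform's centre and 0.2 rad of its centre line ((value of joint turntable between 0.735 and 0.835 rad or value of joint turntable between -0.835 and -0.735 rad) and value of joint plunger below 0.003 m and velocity of joint turntable between -0.05 and 0.05 rad/s and x of target in the frame of turntable_center above 0.15 m and y of target in the frame of turntable_center between -0.03 and 0.03 m and x of camera in the frame of turntable_center between -0.015 and 0.015 m and y of camera in the frame of turntable_center between -0.015 and 0.015 m and z of camera in the frame of turntable_center between -0.006 and 0.006 m and angle between the x axis of camera and the x axis of turntable_center, either way round below 0.2 rad and angle between camera's own z axis and vertical below 0.1 rad); the robot touches nothing.
It fails at once if the camera is touched by the robot (contact force between any of the fingers, the arm and camera above 1 N).
It fails at once if the camera tips, is lifted or slides off its place (angle between camera's own z axis and vertical above 0.2 rad or z of camera in the frame of turntable_center above 0.012 m or horizontal distance between camera and turntable_center above 0.03 m).
It fails at once if the target or another loose thing on the desk is moved or lifted (distance of any of mug, mouse, tape_roll, flask, target from where it was at the start of the episode above 0.015 m).
It also fails if it takes over 35 s, if anything falls off the work surface, if the arm or the gripper's body presses on something with over 40 N, if the wrist force passes 120 N, or if a joint passes its speed limit or range.

## Working session

There is one attempt and no reset: what is moved stays moved. The work goes in short steps, Python scripts to look and compute and a tool call to move; the robot and the scene stay as the last step left them, time stands still between calls to the robot, and variables do not carry over. Pictures are saved under pics/ and viewed, and the job is handed in when it is done.

Besides the shell and the picture viewer there is one more tool, called after "Call:" as name(argument=value, ...) on one line, values as JSON. apply_moves: Moves the arm, as the interface text tells. Its arguments: {"type":"object","properties":{"plan":{"type":"array","items":{"type":"number"}},"force":{"type":"number"}},"required":["plan"]}

```bash
mkdir -p pics; python3 - <<'E'
from cell import readout,cams,manip
import cv2
print(readout.read_state())
for n in("scene","top"):
    c=cams.camera(n); print({k:v for k,v in c.items() if k!="image"})
    cv2.imwrite(f"pics/{n}0.png",c["image"][:,:,::-1])
E
```

```text
{'clock': 0.0, 'joints': array([-1.32961404e+00,  3.00460522e-01,  1.52160396e+00,  9.83187713e-06,
        1.32071151e+00, -6.65700537e-02]), 'qd': array([-1.11974953e-03, -7.70397565e-04,  4.63096958e-04, -2.73078837e-04,
       -2.33226014e-05, -1.77862701e-03]), 'effort': array([ 3.29821614e-04, -5.31805229e+01, -3.52730477e+01,  7.07738986e-02,
        2.43594573e-02, -9.89643763e-05]), 'eef_pos': array([ 166.55394101, -523.88619624,  204.88246229]), 'eef_rot': array([-1.6454139 ,  1.56961295,  1.80392866]), 'wrist_force': array([ 0.52654875, -0.39983433,  0.1016209 ]), 'moment': array([ 0.00315849, -0.01728629,  0.02877681]), 'finger_gap': 93.99801971293361}
{'fovy': 52.7951682009731, 'cx': 278.3055317732555, 'cy': 205.99657893533802, 'position': array([1301.70411319,   85.02751347,  741.1564603 ]), 'orientation': array([-2.33532107,  0.01851115,  1.64940176])}
{'fovy': 50.6744733583387, 'cx': 288.2548870502216, 'cy': 208.81552411909206, 'position': array([492.87479426,  55.58387384, 908.92545736]), 'orientation': array([-3.00335242, -0.03861779, -1.59142938])}
```

View pics/scene0.png

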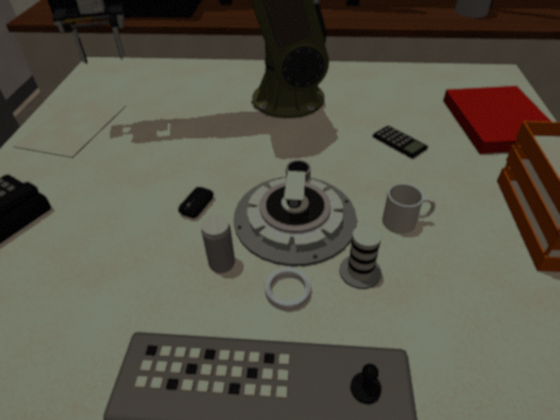

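View pics/top0.png

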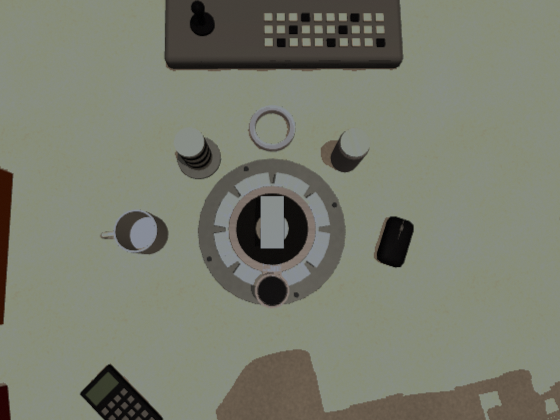

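```bash
cat > h.py <<'E'
import numpy as np,cv2
from scipy.spatial.transform import Rotation as R
def cal(c):
    h,w=c["image"].shape[:2]; f=h/2/np.tan(np.radians(c["fovy"])/2)
    return f,c["cx"],c["cy"],np.array(c["position"]),R.from_euler("xyz",c["orientation"]).as_matrix()
def proj(c,p):
    f,cx,cy,o,M=cal(c); q=M.T@(np.array(p,float)-o); return np.array([cx+f*q[0]/q[2],cy+f*q[1]/q[2]])
def ray(c,u,v):
    f,cx,cy,o,M=cal(c); return o,M@np.array([(u-cx)/f,(v-cy)/f,1])
def atz(c,u,v,z):
    o,d=ray(c,u,v); return o+d*(z-o[2])/d[2]
def tri(rs):
    A=0;b=0
    for o,d in rs:
        d=d/np.linalg.norm(d);P=np.eye(3)-np.outer(d,d);A=A+P;b=b+P@o
    return np.linalg.solve(A,b)
E
python3 - <<'E'
import cv2
a=cv2.imread("pics/top0.png");cv2.imwrite("pics/top0c.png",cv2.resize(a[110:320,170:380],None,fx=2.8,fy=2.8,interpolation=cv2.INTER_CUBIC))
a=cv2.imread("pics/scene0.png");cv2.imwrite("pics/scene0c.png",cv2.resize(a[150:270,225:365],None,fx=5,fy=5,interpolation=cv2.INTER_CUBIC))
E
```

```text
(no output)
```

View pics/top0c.png

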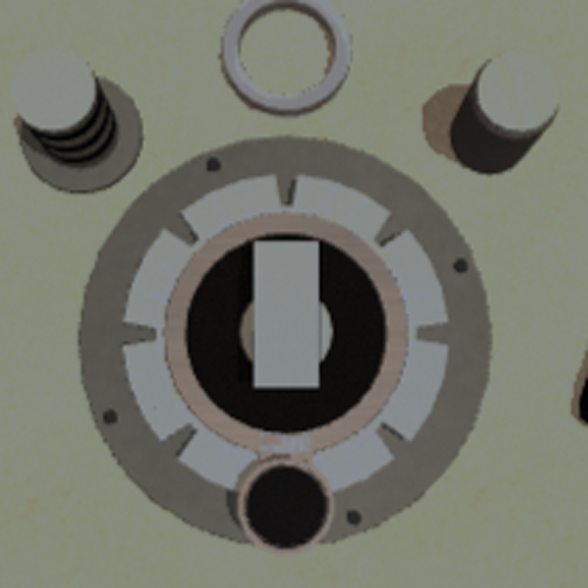

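View pics/scene0c.png

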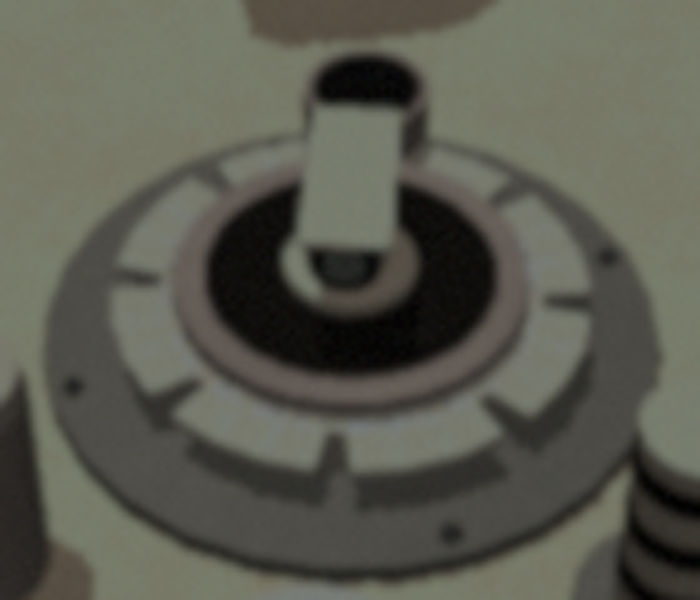

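```bash
python3 - <<'E'
from h import *; from cell import cams
t=cams.camera("top");s=cams.camera("scene")
T=lambda x,y:((x+.5)/2.8-.5+170,(y+.5)/2.8-.5+110)
S=lambda x,y:((x+.5)/5-.5+225,(y+.5)/5-.5+150)
c=atz(t,*T(286,333),49);p=atz(t,*T(286,506),68);b=atz(t,*T(285,341),12)
print("plat",c,"cap",p,"base",b,np.linalg.norm((p-c)[:2]))
print("cap tri",tri([ray(t,*T(286,506)),ray(s,*S(367,82))]))
print("plat tri",tri([ray(t,*T(286,333)),ray(s,*S(350,283))]))
a=np.linspace(0,2*np.pi,200)
for n,o,r in(("plat",c,85),("cap",p,26.5)):
    P=np.array([proj(s,o+[r*np.cos(k),r*np.sin(k),0]) for k in a]); P=(P-[225,150]+.5)*5-.5
    print(n,"scene predicted LRTB",P[:,0].min(),P[:,0].max(),P[:,1].min(),P[:,1].max())
    P=np.array([proj(t,o+[r*np.cos(k),r*np.sin(k),0]) for k in a]); P=(P-[170,110]+.5)*2.8-.5
    print(n,"top LRTB",P[:,0].min(),P[:,0].max(),P[:,1].min(),P[:,1].max())
# target, flask tops
print("target",atz(t,*T(55,90),120),atz(t,*T(81,135),6),"flask",atz(t,*T(517,92),125))
print("camera top",atz(t,*T(286,314),115), atz(t,*T(286,240),115),atz(t,*T(286,388),115))
E
```

```text
plat [573.54011413  52.66708279  49.        ] cap [456.13017178  54.52744143  68.        ] base [571.21583324  53.35473283  12.        ] 117.42468010247045
cap tri [456.20664034  55.32298167  70.37399601]
plat tri [574.18594432  53.17943159  41.90287795]
plat scene predicted LRTB 169.00271314851847 527.9296859049579 155.02789385024752 402.5056845102331
plat top LRTB 163.02053768961943 408.03819134252444 212.63897307000101 456.68170798390116
cap scene predicted LRTB 311.68560819381025 416.0399478765906 53.483002954551864 118.69013639195867
cap top LRTB 246.147119943223 325.7538350234195 465.7723143590353 546.5855527071336
target [727.87206663 200.44763013 120.        ] [727.27957744 201.9401164    6.        ] flask [ 722.27144921 -100.77373351  125.        ]
camera top [579.59469415  52.70075029 115.        ] [627.78682332  51.95223693 115.        ] [532.19075068  53.43702166 115.        ]
```

```bash
python3 - <<'E'
from h import *; from cell import readout
s=readout.read_state();M=R.from_euler("xyz",s["eef_rot"]).as_matrix();print(M.round(4))
d=np.array([456.2,55,110])-s["eef_pos"];print(d,"tool",M.T@d)
y=M[:,1];print("yaw of tool y deg",np.degrees(np.arctan2(y[1],y[0])))
E
```

```text
[[-2.00e-04  3.03e-01 -9.53e-01]
 [ 7.00e-04 -9.53e-01 -3.03e-01]
 [-1.00e+00 -7.00e-04 -0.00e+00]]
[289.6123165  578.99735747 -95.10595232] tool [  95.44250094 -463.96878683 -451.42227444]
yaw of tool y deg -72.36325479195544
```

Call:
apply_moves(plan=[0.162, 0, 0, 0, 0, 0, 20, 0.162, 0, 0, 0, 0, 0, 20, 0, 0, 0, 0, -0.045, -0.022, 20, 0, 0, 0, 0, -0.045, -0.022, 20, 0, 0, 0, 0, -0.045, -0.022, 20])

```text
clock: 0.82
eef_pos: [235.2, -388.8, 205.3]
eef_rot: [-1.384, 1.571, 1.741]
wrist_force: [1.0, -0.3, 0.7]
finger_gap: 47.2
```

Call:
apply_moves(plan=[0, 0, 0, 0, -0.045, -0.022, 20, 0, 0, 0, 0, -0.045, -0.022, 20, 0, 0, 0, 0, -0.045, -0.022, 20, 0, 0, 0, 0, -0.045, -0.022, 20, 0, 0, 0, 0, -0.045, -0.022, 20])

```text
clock: 1.45
eef_pos: [348.9, -165.5, 205.6]
eef_rot: [2.678, 1.57, -0.48]
wrist_force: [0.4, -1.2, 0.7]
finger_gap: 19.0
```

```bash
cat > g.py <<'E'
from h import *; from cell import readout
import sys
s=readout.read_state();M=R.from_euler("xyz",s["eef_rot"]).as_matrix()
y=M[:,1];print(s["clock"],s["eef_pos"],"F",s["wrist_force"],"gap",s["finger_gap"],"yaw",np.degrees(np.arctan2(y[1],y[0])),"tilt",M[:,0], "q6",s["joints"][5])
d=np.array([float(v) for v in sys.argv[1:4]])-s["eef_pos"];print("tool",M.T@d)
E
python3 g.py 456.2 55 110
```

```text
1.45 [ 348.86109533 -165.51323715  205.57286603] F [ 0.43112376 -1.16038972  0.71176542] gap 19.013355187155245 yaw -90.94005531478945 tilt [ 3.63823524e-04 -1.89294182e-04 -9.99999916e-01] q6 1.049260544714032
tool [  95.57016854 -222.26210929 -103.67159012]
```

Call:
apply_moves(plan=[0, 0, 0, 0, -0.0445, -0.0207, 20, 0, 0, 0, 0, -0.0445, -0.0207, 20, 0, 0, 0, 0, -0.0445, -0.0207, 20, 0, 0, 0, 0, -0.0445, -0.0207, 20, 0, 0, 0, 0.0, -0.0445, -0.0207, 20])

```text
clock: 2.08
eef_pos: [456.0, 55.4, 205.5]
eef_rot: [3.104, 1.571, -0.054]
wrist_force: [0.3, -0.3, -0.4]
finger_gap: 18.8
```

Call:
apply_moves(plan=[0, 0, 0, 0.05, 0, 0, 20, 0, 0, 0, 0.05, 0, 0, 20, 0, 0, 0, 0, 0, 0, 20])

```text
clock: 2.45
eef_pos: [453.8, 53.7, 103.2]
eef_rot: [0.053, 1.565, -3.104]
wrist_force: [-0.2, -0.6, 0.9]
finger_gap: 18.6
```

```bash
python3 g.py 456.2 55 80; python3 - <<'E'
from cell import cams
import cv2
a=cams.camera("top")["image"][:,:,::-1];cv2.imwrite("pics/top1.png",cv2.resize(a[130:340,150:400],None,fx=2.8,fy=2.8,interpolation=cv2.INTER_CUBIC))
a=cams.camera("scene")["image"][:,:,::-1];cv2.imwrite("pics/scene1.png",cv2.resize(a[100:270,200:400],None,fx=3.5,fy=3.5,interpolation=cv2.INTER_CUBIC))
E
```

```text
2.45 [453.75864257  53.74866049 103.18660347] F [-0.15007906 -0.55275275  0.89696919] gap 18.55382256905434 yaw -90.91970490222927 tilt [-6.10019351e-03 -2.27442744e-04 -9.99981368e-01] q6 1.6245631505120275
tool [23.17099409 -1.29790833 -2.56224978]
```

View pics/top1.png

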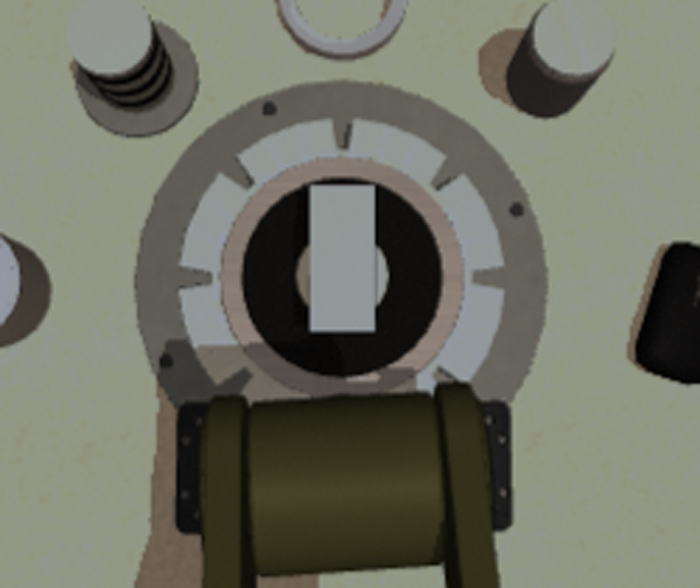

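View pics/scene1.png

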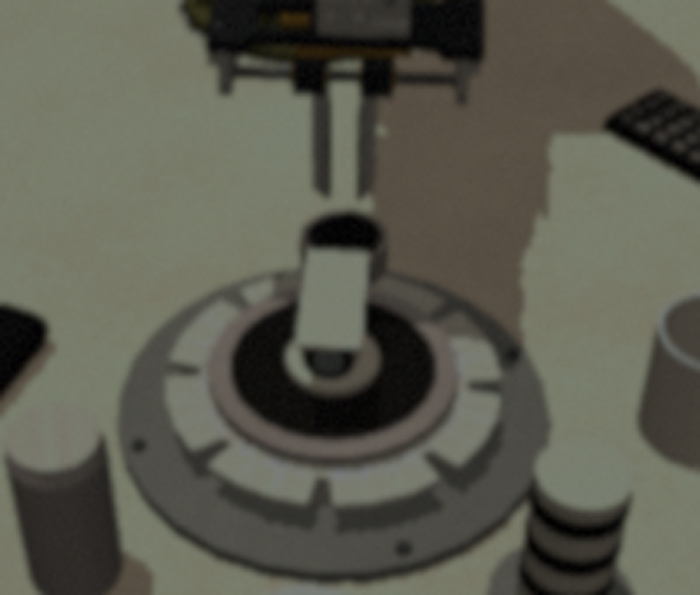

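Call:
apply_moves(plan=[0, 0, 0, 0.015, 0, 0, 20, 0, 0, 0, 0.01, 0, 0, 20, 0, 0, 0, 0, 0, 0, 20, 0, 0, 0, 0, 0, 0, 20])

```text
clock: 3.05
eef_pos: [455.7, 53.7, 80.7]
eef_rot: [-3.008, 1.571, 0.117]
wrist_force: [0.6, -0.4, -0.4]
finger_gap: 19.2
```

```bash
python3 g.py 456.2 55 55.5
```

```text
3.05 [455.6750683   53.73879582  80.71746819] F [ 0.60946319 -0.37746408 -0.37355001] gap 19.157266821660752 yaw -90.93146003636394 tilt [ 2.86137892e-04  3.36242158e-05 -9.99999958e-01] q6 1.6245623758682868
tool [25.21765975 -1.26860587 -0.49715882]
```

Call:
apply_moves(plan=[0, 0, 0, 0.006, -0.001, 0, 20, 0, 0, 0, 0.004, 0, 0, 20, 0, 0, 0, 0.004, 0, 0, 20, 0, 0, 0, 0, 0, 0, 20, 0, 0, 0, 0, 0, 0, 20])

```text
clock: 3.68
eef_pos: [455.5, 54.8, 66.6]
eef_rot: [-1.087, 1.571, 2.039]
wrist_force: [-2.5, 0.8, 4.2]
finger_gap: 18.4
```

Call:
apply_moves(plan=[0, 0, 0, 0.003, 0, 0, 20, 0, 0, 0, 0.003, 0, 0, 20, 0, 0, 0, 0, 0, 0, 20, 0, 0, 0, 0, 0, 0, 20])

```text
clock: 4.18
eef_pos: [455.6, 54.8, 60.5]
eef_rot: [-2.86, 1.571, 0.266]
wrist_force: [-2.0, -0.2, 4.7]
finger_gap: 18.8
```

Call:
apply_moves(plan=[0, 0, 0, 0.003, 0, 0, 20, 0, 0, 0, 0.002, 0, 0, 20, 0, 0, 0, 0, 0, 0, 20, 0, 0, 0, 0, 0, 0, 20])

```text
clock: 4.68
eef_pos: [455.6, 54.8, 55.6]
eef_rot: [-2.864, 1.571, 0.261]
wrist_force: [-2.9, 0.8, 6.6]
finger_gap: 18.5
```

```bash
for i in 1 ; do python3 g.py 455.5 51 55.3; done
```

```text
4.675 [455.57913617  54.7729249   55.57319594] F [-2.91874706  0.79889792  6.63100957] gap 18.454131283053016 yaw -90.92550082897304 tilt [ 1.26917672e-04  3.39411435e-05 -9.99999991e-01] q6 1.626715687423804
tool [0.27305783 3.77372076 0.0182188 ]
```

Call:
apply_moves(plan=[-0.03, 0, 0, 0, 0.0035, 0, 20, -0.03, 0, 0, 0, 0.0035, 0, 20, -0.03, 0, 0, 0, 0.0035, 0, 20, 0, 0, 0, 0, 0, 0, 20])

```text
clock: 5.18
eef_pos: [455.9, 44.0, 55.7]
eef_rot: [2.845, 1.57, -0.223]
wrist_force: [-2.3, -0.4, 7.7]
finger_gap: 18.7
```

```bash
cat > arc.py <<'E'
from h import *; from cell import readout
s=readout.read_state();M=R.from_euler("xyz",s["eef_rot"]).as_matrix();y=M[:,1]
d=s["eef_pos"][:2]-[573.5,53];print("z",s["eef_pos"][2],"r",np.hypot(*d),"arc deg from -x axis(0.9)",np.degrees(np.arctan2(d[1],d[0]))%360-179.1,"tool yaw turned",np.degrees(np.arctan2(y[1],y[0]))+90.9,"Ftool",M.T@s["wrist_force"],s["clock"])
E
python3 arc.py
python3 - <<'E'
from cell import cams
import cv2
a=cams.camera("top")["image"][:,:,::-1];cv2.imwrite("pics/top2.png",cv2.resize(a[130:340,150:400],None,fx=2.8,fy=2.8,interpolation=cv2.INTER_CUBIC))
a=cams.camera("scene")["image"][:,:,::-1];cv2.imwrite("pics/scene2.png",cv2.resize(a[100:270,200:400],None,fx=3.5,fy=3.5,interpolation=cv2.INTER_CUBIC))
E
```

```text
z 55.66350400482371 r 117.96872928582077 arc deg from -x axis(0.9) 5.263597093208773 tool yaw turned 5.141610690418446 Ftool [-7.66097346  0.19233478  2.27529645] 5.175
```

View pics/scene2.png

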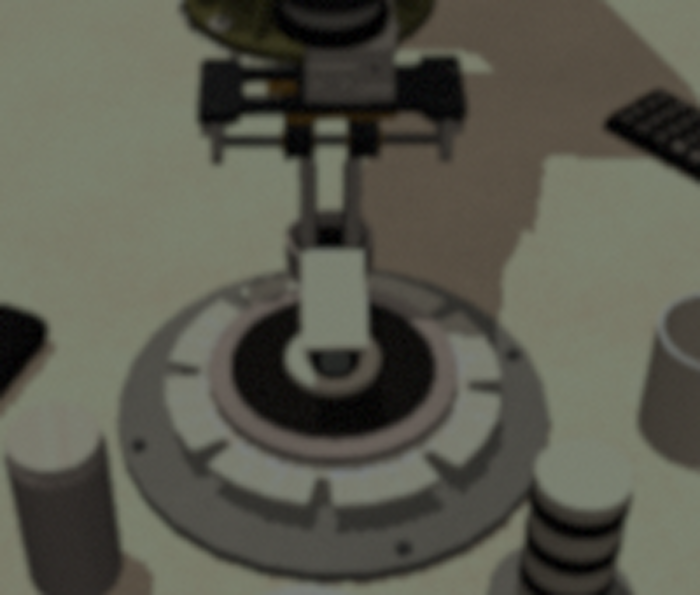

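Call:
apply_moves(plan=[-0.04, 0, 0, 0, 0.0047, 0, 20, -0.04, 0, 0, 0, 0.0047, 0, 20, -0.04, 0, 0, 0, 0.0047, 0, 20, -0.04, 0, 0, 0, 0.0047, 0, 20, -0.04, 0, 0, 0, 0.0047, 0, 20])

```text
clock: 5.9
eef_pos: [459.8, 20.9, 55.8]
eef_rot: [2.865, 1.569, -0.001]
wrist_force: [-0.1, 1.4, 7.1]
finger_gap: 18.8
```

```bash
python3 arc.py
```

```text
z 55.8072211610216 r 118.12479304639595 arc deg from -x axis(0.9) 16.66196374728858 tool yaw turned 16.660132262547492 Ftool [-7.14004088 -1.36140738 -0.24998777] 5.9
```

Call:
apply_moves(plan=[-0.04, 0, 0, 0.0003, 0.0047, 0, 20, -0.04, 0, 0, 0, 0.0047, 0, 20, -0.04, 0, 0, 0, 0.0047, 0, 20, -0.04, 0, 0, 0, 0.0047, 0, 20, -0.04, 0, 0, 0, 0.0047, 0, 20])

```text
clock: 6.52
eef_pos: [468.3, -1.1, 55.7]
eef_rot: [2.67, 1.568, 0.003]
wrist_force: [1.7, 1.2, 6.4]
finger_gap: 18.9
```

Call:
apply_moves(plan=[-0.04, 0, 0, 0, 0.0047, 0, 20, -0.04, 0, 0, 0, 0.0047, 0, 20, -0.04, 0, 0, 0, 0.0047, 0, 20, -0.04, 0, 0, 0, 0.0047, 0, 20, -0.04, 0, 0, 0, 0.0047, 0, 20])

```text
clock: 7.15
eef_pos: [481.0, -20.9, 55.8]
eef_rot: [2.518, 1.568, 0.051]
wrist_force: [3.0, 3.8, 7.5]
finger_gap: 18.6
```

```bash
python3 arc.py
python3 - <<'E'
from cell import cams
import cv2
a=cams.camera("top")["image"][:,:,::-1];cv2.imwrite("pics/top3.png",cv2.resize(a[130:340,150:400],None,fx=2.8,fy=2.8,interpolation=cv2.INTER_CUBIC))
a=cams.camera("scene")["image"][:,:,::-1];cv2.imwrite("pics/scene3.png",cv2.resize(a[100:270,200:400],None,fx=3.5,fy=3.5,interpolation=cv2.INTER_CUBIC))
E
```

```text
z 55.785989795792396 r 118.41256690875801 arc deg from -x axis(0.9) 39.50671484089702 tool yaw turned 39.57380237812061 Ftool [-7.45843547 -1.06874406 -4.76958895] 7.15
```

View pics/scene3.png

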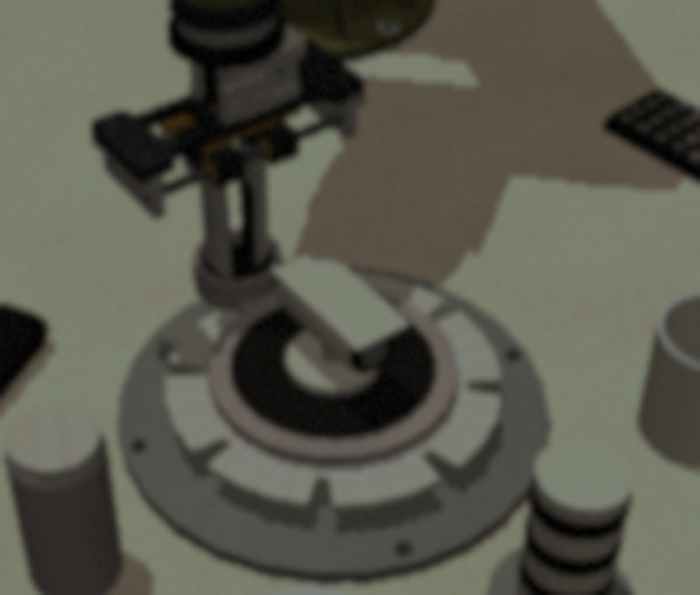

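View pics/top3.png

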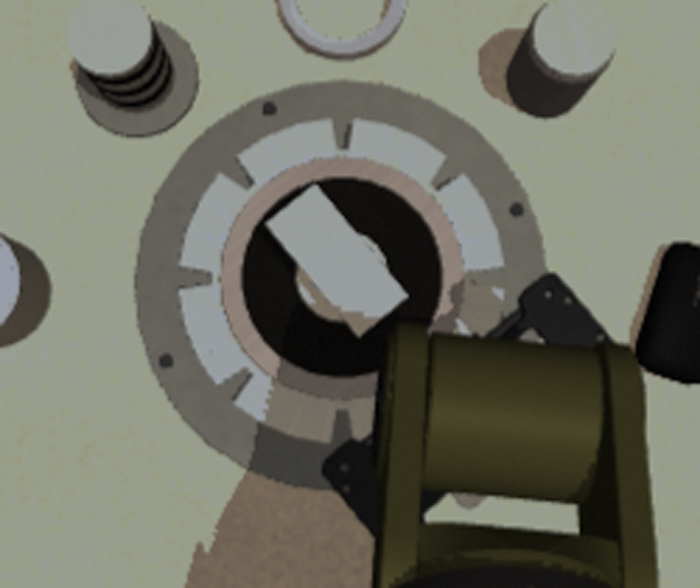

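Call:
apply_moves(plan=[-0.03, 0, 0, 0, 0.0035, 0, 20, -0.03, 0, 0, 0, 0.0035, 0, 20, -0.025, 0, 0, 0, 0.003, 0, 20, -0.02, 0, 0, 0, 0.0024, 0, 20, 0, 0, 0, 0, 0, 0, 20])

```text
clock: 7.88
eef_pos: [489.2, -30.2, 55.8]
eef_rot: [2.384, 1.568, 0.022]
wrist_force: [3.6, 2.0, 6.9]
finger_gap: 18.9
```

```bash
python3 arc.py
cat > ang.py <<'E'
from cell import cams
from h import *
import sys
n=sys.argv[1]
c=cams.camera("top");a=c["image"][:,:,::-1]
cv2.imwrite(f"pics/top{n}.png",cv2.resize(a[130:340,150:400],None,fx=2.8,fy=2.8,interpolation=cv2.INTER_CUBIC))
b=cams.camera("scene")["image"][:,:,::-1];cv2.imwrite(f"pics/scene{n}.png",cv2.resize(b[100:270,200:400],None,fx=3.5,fy=3.5,interpolation=cv2.INTER_CUBIC))
E
python3 ang.py 4
```

```text
z 55.83398937120772 r 118.49399390667483 arc deg from -x axis(0.9) 45.52772227883548 tool yaw turned 45.52870740174581 Ftool [-6.88399243  1.12274092 -4.01735138] 7.875
```

View pics/top4.png

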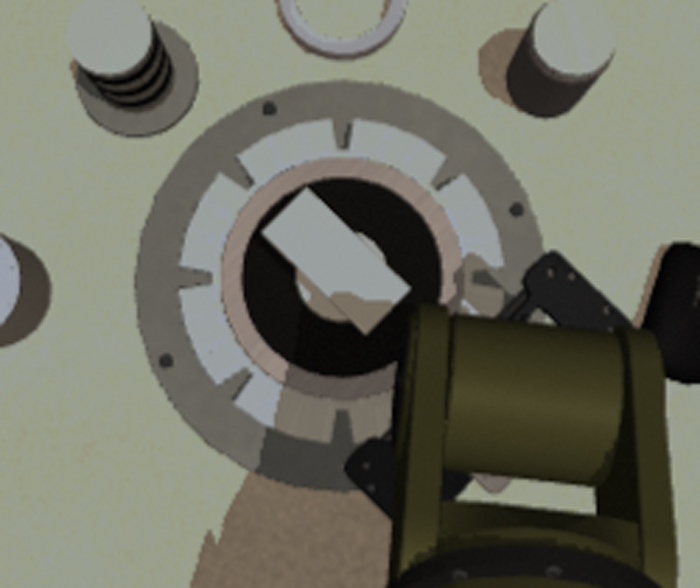

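View pics/scene4.png

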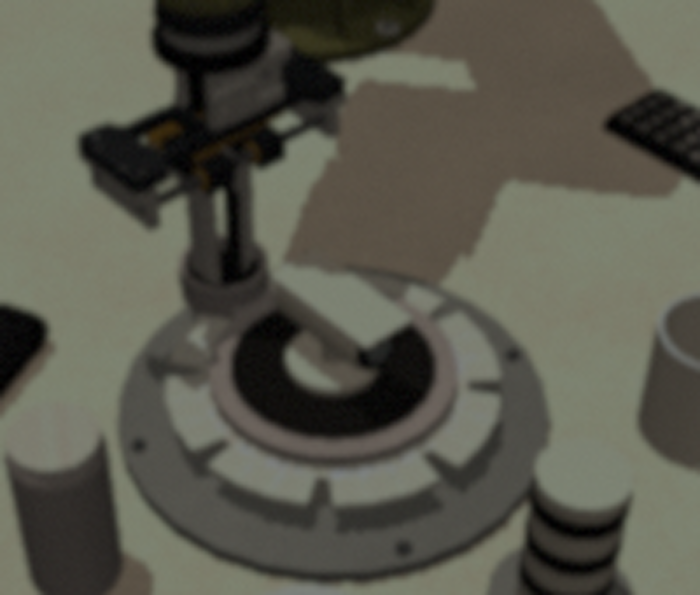

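Call:
apply_moves(plan=[0, 0, 0, -0.002, 0, 0, 20, 0, 0, 0, -0.002, 0, 0, 20, 0, 0, 0, -0.002, 0, 0, 20, 0, 0, 0, -0.002, 0, 0, 20, 0, 0, 0, -0.002, 0, 0, 20])

```text
clock: 8.6
eef_pos: [488.7, -30.2, 65.6]
eef_rot: [2.378, 1.569, 0.015]
wrist_force: [2.7, 2.1, 4.7]
finger_gap: 18.6
```

```bash
python3 arc.py
```

```text
z 65.62683802915046 r 118.81106371230153 arc deg from -x axis(0.9) 45.346074574118745 tool yaw turned 45.519005524554466 Ftool [-4.72237881  0.46158489 -3.39301691] 8.6
```

Still 4.7 N at z = 65.6, so the cap followed the fingers up into the notch. Now I'll rise clear.

Call:
apply_moves(plan=[0, 0, 0, -0.002, 0, 0, 20, 0, 0, 0, -0.004, 0, 0, 20, 0, 0, 0, -0.02, 0, 0, 20, 0, 0, 0, -0.05, 0, 0, 20, 0, 0, 0, -0.05, 0, 0, 20])

```text
clock: 9.22
eef_pos: [487.0, -30.3, 192.0]
eef_rot: [-0.776, 1.568, -3.139]
wrist_force: [-0.9, -0.2, 0.4]
finger_gap: 18.7
```

Call:
apply_moves(plan=[0, 0, 0, -0.03, 0, 0.05, 20, 0, 0, 0, 0, 0, 0.05, 20, 0, 0, 0, 0, 0.02, 0.04, 20, 0, 0, 0, 0, 0.05, 0, 20, 0, 0, 0, 0, 0.05, 0, 20])

```text
clock: 9.85
eef_pos: [472.7, -215.5, 221.2]
eef_rot: [-0.754, 1.57, -3.118]
wrist_force: [-0.3, 0.1, 1.3]
finger_gap: 18.7
```

Call:
apply_moves(plan=[0, 0, 0, 0, 0, 0, 20, 0, 0, 0, 0, 0, 0, 20, 0, 0, 0, 0, 0, 0, 20])

```text
clock: 10.22
eef_pos: [472.0, -213.3, 221.4]
eef_rot: [0.042, 1.571, -2.32]
wrist_force: [0.5, -0.1, -0.2]
finger_gap: 19.0
```

```bash
python3 arc.py;python3 ang.py 5
```

```text
z 221.40825277405833 r 285.02272286699906 arc deg from -x axis(0.9) 70.03028945304229 tool yaw turned 45.554087070019015 Ftool [ 0.20074737  0.43465601 -0.26806063] 10.225
```

View pics/top5.png

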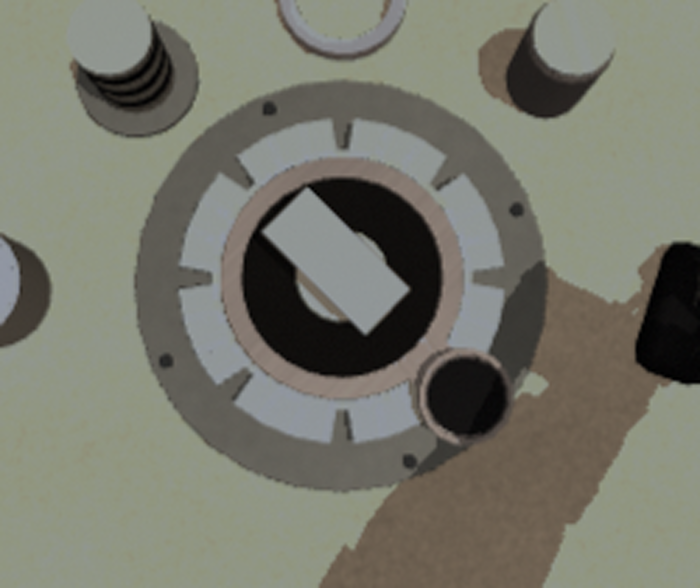

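View pics/scene5.png

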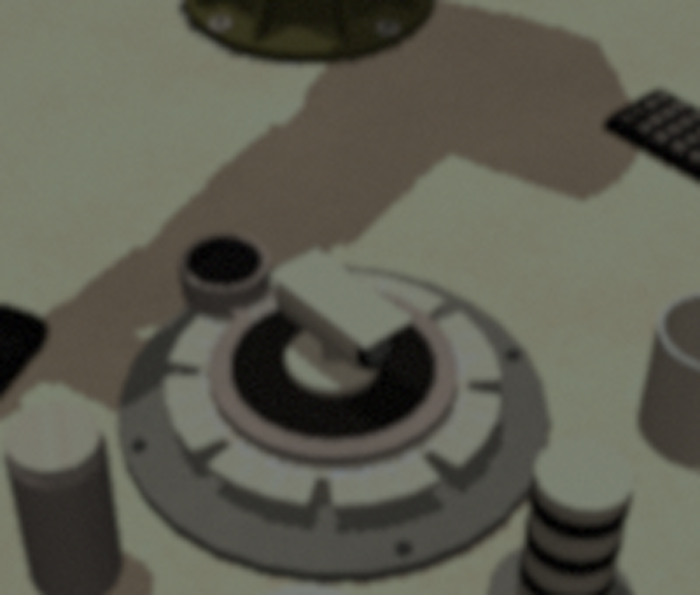

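```bash
python3 - <<'E'
from h import *; from cell import cams
t=cams.camera("top");s=cams.camera("scene")
T=lambda x,y:((x+.5)/2.8-.5+150,(y+.5)/2.8-.5+130)
S=lambda x,y:((x+.5)/3.5-.5+200,(y+.5)/3.5-.5+100)
p=atz(t,*T(466,397),68);d=p[:2]-[573.5,53];print(p,np.degrees(np.arctan2(*d[::-1]))%360-179.1,np.hypot(*d))
print("tri",tri([ray(t,*T(466,397)),ray(s,*S(223.5,260))]))
q=[atz(t,*T(*k),115) for k in((306,187),(411,288),(262,235),(366,335))]
for a,b in((0,1),(2,3)): e=q[a]-q[b];print("cam yaw",np.degrees(np.arctan2(e[1],e[0]))+0.9)
print("cam top centre",sum(q)/4)
for o,n in((68,'up'),(57,'down')):
    print(n,(proj(s,[p[0],p[1],o])-[200,100]+.5)*3.5)
a=cv2.cvtColor(s["image"],cv2.COLOR_RGB2BGR);b=t["image"][:,:,::-1]
v=cv2.resize(a[155:200,245:290],(400,400),interpolation=cv2.INTER_CUBIC);w=cv2.resize(b[250:300,290:340],(400,400),interpolation=cv2.INTER_CUBIC)
cv2.imwrite("pics/cap6.png",cv2.convertScaleAbs(np.hstack([v,w]),alpha=2))
E
```

```text
[489.36092282 -29.34726543  68.        ] 45.28337712431957 117.73043970365862
tri [489.33846171 -28.98426273  67.75780064]
cam yaw 45.83695988945749
cam yaw 46.05148796449378
cam top centre [577.7384378  56.5046921 115.       ]
up [222.93730994 260.19747674]
down [223.5983776  272.03751038]
```

View pics/cap6.png

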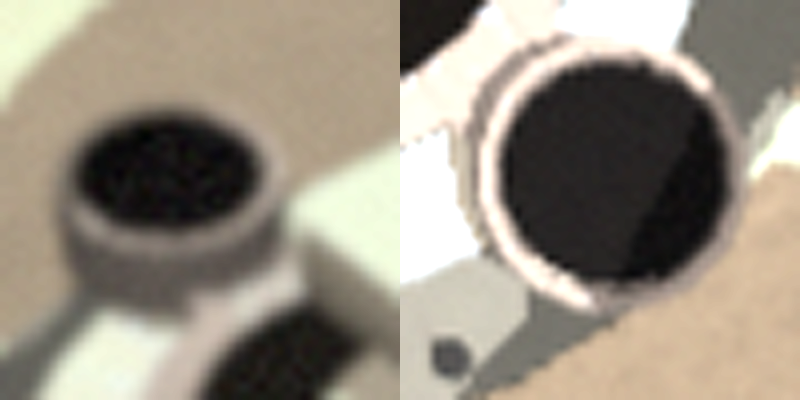

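```bash
python3 -c "
from cell import ticket;print(ticket.sign_off())"
```

```text
the job is handed in; nothing more can be done
None
```

I turned the table one notch counter-clockwise, towards the banded target, let the plunger spring up into that notch, moved the hand clear and handed the job in. The sign-off gives no verdict. It was handed in at about 10.5 s of the 35 s allowed.

I pressed the cap about 12 mm down and kept it there for the whole turn. I used the fingertips open about 19 mm rather than closed, so they nearly filled the collar and the table could not lag far behind them.

My last checks from the pictures and the force readings:

- **Table:** the cap sits 45.3° from its starting position, about 118 mm from the axis.
- **Plunger:** the two views put the cap top 67.8 mm above the desk, so it is fully up. It was still pushing back with 4.7 N as the fingers rose to 65.6 mm.
- **Camera:** it is upright, its direction has turned about 46° and it still looks central on the platform. That is about 0.6° off the cap's angle, within my reading error.
- **Target:** it stands at about 43.7° from the axis. With the camera side now at about 44.4° (45.3° less the 0.9° starting offset), it should be within a few millimetres of the centre line.
- **Everything else:** nothing on the desk near the turntable looks moved. The wrist force was back near zero, and the hand was about 220 mm up and off to the side.

Nothing failed. The wrist sensor showed an unexplained sideways force of 2 to 5 N while the cap was held down, which disappeared once the hand was lifted clear.

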